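# Seat the grinding burr in the flour mill

## Task

The bench flour mill is being put back together after cleaning. Take the steel burr from its wooden stand, lower its shank into the bore in the mill's open grinding chamber (do not drop it in from above) and, pressing only lightly, turn it until its square key finds the drive and it sinks fully home, disc flat on the chamber floor. Let go of it, and leave the bowl, the jar and the wooden block where they are.

Things in the scene. Friction and masses are not known exactly. Their poses are not given: they have to be found in the camera images.
- burr_grip (a point): Steel burr, loose, 0.6 kg, 95 mm tall. Point on its axis in the square boss (26 x 26 mm, 48 mm tall) by which it is gripped: 20 mm below the boss's top, 28 mm above the top and 40 mm above the underside of the disc (88 mm diameter, 12 mm thick) under the boss. z up its axis; x, y square to the boss's flats.
- burr_key (a point): Bottom centre of the burr's shank, 75 mm below burr_grip. The shank under the disc is a round journal (30 mm diameter, 23 mm long, chamfered foot) and below that a square key (18 x 18 mm, 12 mm long). The key's flats are parallel to the boss's flats.
- mill_bore (a point): Mouth of the mill's drive bore: on its axis, level with the flat chamber floor, 100 mm above the worktop; z up. Round bore of 32 mm diameter, 24 mm deep, 3 mm chamfer at the mouth. With the burr fully home the disc lies on this floor, burr_grip 40 mm above this point. Round the chamber is a rim, 112 mm inside and 128 mm outside diameter, 14 mm high.
- mill_drive (a point): Centre of the drive's flat steel face at the bottom of the bore, 24 mm below mill_bore. It has a square hole 20 x 20 mm, 22 mm deep, whose angle differs each time and is not told (this point's axes are the mill's); the drive turns only stiffly (0.8 N m). A match comes every 90 degrees, with about 6 degrees of play either way. Unmatched, the key stands on this face, burr_grip 51 mm above mill_bore.
- mill: Flour mill, fixed, its upper half removed: white housing 190 (x) x 160 (y) x 100 mm tall, bore in the middle of its top, control panel on its -x side, four studs 8 mm high near the corners of its top. Origin: centre of its underside.
- stand: Wooden stand of the burr, a fixed block 130 (x) x 120 (y) x 45 mm tall; its origin is the centre of its underside. The burr's shank hangs in its round hole of 36 mm diameter in the middle, the disc resting on its top.
- bowl_center (a point): Bystander: steel bowl, 120 mm rim diameter, 55 mm tall, standing loose; point at its centre, half-way up.
- jar_center (a point): Bystander: white jar with a steel lid, 68 mm diameter, 105 mm tall, standing loose; point at its centre, half-way up.
- weight_center (a point): Bystander: loose wooden block 75 x 55 x 45 mm tall; point at its centre.
Things that resemble listed ones, but are neither listed nor needed, are in the scene too. What is shaped like the part that bears burr_grip but green is not meant.

How it is judged:
At the end, for the whole second after the job is handed in: The burr's key is in the drive and its disc lies on the chamber floor (within 3 mm), on the bore's axis within 5 mm, upright within 0.06 rad, at rest and released; bowl, jar and wooden block within 30 mm of where they stood (z of burr_grip in the frame of mill_bore below 0.043 m and horizontal distance between burr_grip and mill_bore below 0.005 m and angle between burr_grip's own z axis and vertical below 0.06 rad and linear speed of burr below 0.02 m/s and distance of each of bowl_center, jar_center, weight_center from where it was at the start of the episode below 0.03 m); the robot touches nothing.
It fails at once if the burr is pressed hard (over 80 N) on the mill while not yet home (contact force between burr and mill above 80 N and z of burr_grip in the frame of mill_bore above 0.045 m).
It fails at once if the burr is let fall from more than about 20 mm (contact force between the fingers and burr below 0.5 N and linear speed of burr above 0.65 m/s).
It fails at once if a bystander is pushed more than 30 mm away (distance of any of bowl_center, jar_center, weight_center from where it was at the start of the episode above 0.03 m).
It also fails if it takes over 51 s, if anything falls off the work surface, if the arm or the gripper's body presses on something with over 40 N, if the wrist force passes 120 N, or if a joint passes its speed limit or range.

## Robot

A 7-joint arm with a two-finger parallel gripper is mounted at the origin on the work surface. World frame = base frame: x ahead of the robot, y to its left, z up, the work surface at z = 0. Lengths are in m, angles in rad, forces in N, time in s.
With the tool pointing down it reaches from about 0.425 to 0.875 m from the base axis. Payload 4.7 kg.
Tool frame: the origin (TCP) lies between the finger pads; the fingertips stand 19 mm ahead of it and the grasp point (between the pads) is the TCP; z points along the fingers, y is the direction in which the jaws open and shut (so a half turn about z gives the same grasp; the last joint's range is limited). The gripper opens to 85 mm and grips with 20 to 120 N. Pads are 22 mm wide; open, the fingers measure 114 mm over their backs; the gripper's body (76 mm by 85 mm) begins 54 mm behind the grasp point. The pads swing forward as they close: fully open they stand 13 mm farther back than shut.
Start: joints at [-1.275, 0.321, -0.07, 1.45, 0.023, 1.371, -0.057], TCP at [0.181, 0.624, 0.25] pointing down, gripper open.
Joint ranges: [-2.86, 2.86], [-0.3, 2.09], [-1.38, 1.24], [0.06, 2.45], [-1.56, 4.7], [0.09, 2.05], [-2.69, 2.69]. Speed limits (rad/s): [2.57, 2.57, 3.14, 3.14, 3.14, 3.14, 3.14].

## Interface

Orientations are given as a rotation vector (axis times angle).
In Python, from cell import readout, eyes, hand_in gives the robot as it stands.
- The arm moves only by the tool play_rows, never from a script. Its argument "commands" is a list of rows, each a list of 3 entries, a list of its own where there are three numbers: the opening, from 0 (shut) to 1 (fully open), then the shift along the world's x, y, z in mm, then the turn, a rotation vector about the world's x, y, z in degrees. In form: [[claw, [dx, dy, dz], [rx, ry, rz]], ...]. A call has 1 to 8 rows; each row is the pose to reach, as a shift and turn from the pose commanded when the call began; what a row does not reach only later rows make up. A row lasts 1/12 s, in which the tool goes at most 41.7 mm and 7.16 degrees, less where a joint would pass 70% of its speed; a pose out of reach is approached as far as the arm can. A call with a gripper value outside its range is refused whole. The fingers move at their own pace and stop on an object; the grip force is fixed at half the most. Time passes only in rows, so rows that repeat a pose let the fingers close. It gives the time, the measured TCP pose, the force and the opening at its end, in the units of the state.
- readout.sense(): the state, without advancing time (a new reading comes with each control period).
- eyes.read_camera(name): name is "scene" or "side" or "wrist"; returns the picture (480x640x3 uint8, blue, green, red); there is no depth.
- eyes.camera_model(name): a dict with "mtx" (3x3 intrinsics, pixels), "extrinsics" (4x4, takes a point from world to camera coordinates). Camera axes: x right, y up, looking along -z (the intrinsics and any distortion apply to the point x, -y, -z); pixel columns grow to the right and rows downward; lengths in m; the calibration is good to about 2 mm. A picture is of the moment at which its call begins: read the wrist's pose just before it. camera_model takes no time and is no camera call; for the wrist camera it gives the pose at the moment of the call.
- hand_in(): hands the job in, once; it reports no verdict.
The state is a dict: "time": time; "joint_positions": joint angles; "joint_velocities": joint speeds; "tau": joint torques, N m; "position": TCP position; "orientation": TCP orientation; "ft_force": force on the tool from outside, world axes, zero at the start; "moment": the same for the moment, N m; "opening": finger opening in m.
Only numpy, scipy, OpenCV 4.12 (cv2) and the standard library are available. Lean on these libraries where they do the work, as an engineer would, in place of code of your own. Each camera call takes 0.05 s, during which the arm holds its last target. There are 200 camera calls.

## Working session

There is one attempt and no reset: what is moved stays moved. The work goes in short steps, Python scripts to look and compute and a tool call to move; the robot and the scene stay as the last step left them, time stands still between calls to the robot, and variables do not carry over. Pictures are saved under pics/ and viewed, about 8 in all and at most 12, crops included, and the job is handed in when it is done.

Besides the shell and the picture viewer there is one more tool, called after "Request:" by a JSON object that holds its "name" and its "arguments". play_rows: Moves the arm, as the interface text tells. Its arguments: {"type":"object","properties":{"commands":{"type":"array"}},"required":["commands"]}

```bash
ls; mkdir -p pics; python3 - <<'E'
from cell import readout, eyes
import cv2,numpy as np
np.set_printoptions(precision=4,suppress=True)
print(readout.sense())
for n in ["scene","side","wrist"]:
    m=eyes.camera_model(n); print(n,{k:(np.array(v) if not isinstance(v,str) else v) for k,v in m.items()})
    cv2.imwrite(f"pics/{n}0.png",eyes.read_camera(n))
E
```

```text
pics
{'time': 0.0, 'joint_positions': array([-1.2749,  0.3218, -0.0701,  1.4517,  0.0226,  1.3708, -0.0569]), 'joint_velocities': array([ 0.001 ,  0.0009,  0.0015,  0.0015, -0.0004,  0.0001,  0.001 ]), 'tau': array([ -0.0001, -49.3585,  -0.3822, -31.4339,   0.0131,   0.0114,
        -0.    ]), 'position': array([0.1806, 0.6239, 0.2492]), 'orientation': array([-0.441 , -3.1103,  0.0031]), 'ft_force': array([-0.285 ,  0.0583, -0.043 ]), 'moment': array([ 0.0106,  0.0257, -0.0312]), 'opening': 0.08545474902722205}
scene {'mtx': array([[433.8898,   0.    , 318.055 ],
       [  0.    , 433.8898, 234.9078],
       [  0.    ,   0.    ,   1.    ]]), 'extrinsics': array([[-0.5956,  0.8033,  0.004 ,  0.3409],
       [-0.6722, -0.5011,  0.545 ,  0.3253],
       [ 0.4398,  0.3219,  0.8384, -1.017 ],
       [ 0.    ,  0.    ,  0.    ,  1.    ]])}
side {'mtx': array([[493.449 ,   0.    , 318.4203],
       [  0.    , 493.449 , 245.9152],
       [  0.    ,   0.    ,   1.    ]]), 'extrinsics': array([[-0.8993, -0.4372,  0.0143,  0.5085],
       [ 0.3032, -0.5994,  0.7408, -0.2485],
       [-0.3153,  0.6705,  0.6715, -0.6613],
       [ 0.    ,  0.    ,  0.    ,  1.    ]])}
wrist {'mtx': array([[389.6024,   0.    , 318.7361],
       [  0.    , 389.6024, 242.1434],
       [  0.    ,   0.    ,   1.    ]]), 'extrinsics': array([[ 0.2785,  0.9604, -0.0029, -0.6495],
       [-0.9185,  0.2655, -0.2931,  0.0386],
       [-0.2808,  0.0843,  0.9561, -0.3815],
       [ 0.    ,  0.    ,  0.    ,  1.    ]])}
```

View pics/scene0.png

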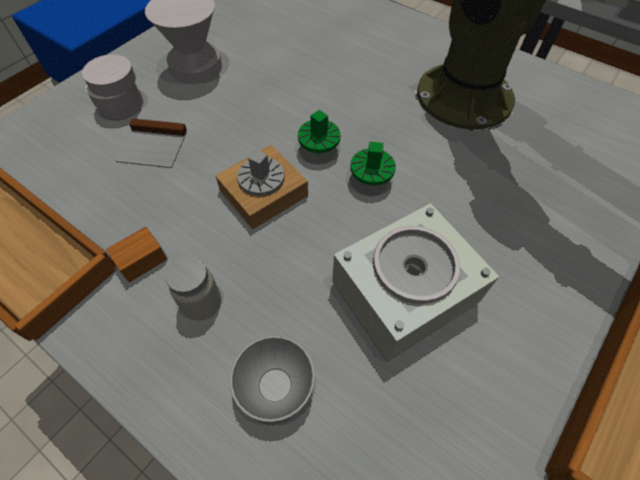

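View pics/side0.png

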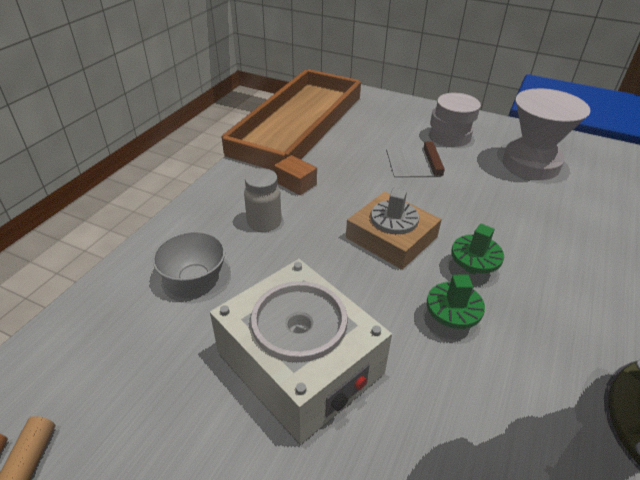

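Scene (burr candidates): steel burr on the stand at scene (260,172) / side (397,210). Green look-alikes are at scene (319,130) and (374,162), which the task excludes. Mill bore is at scene (415,265) / side (299,323), bowl (273,380), jar (190,287), block (137,253). I choose the steel one and check it in a close crop.

```bash
python3 - <<'E'
import cv2,numpy as np
s=cv2.imread("pics/scene0.png");d=cv2.imread("pics/side0.png")
def crop(im,x,y,w,h): return cv2.resize(im[y:y+h,x:x+w],(400,300),interpolation=cv2.INTER_CUBIC)
a=np.vstack([np.hstack([crop(s,210,142,100,75),crop(d,340,180,108,81)]),np.hstack([crop(s,320,195,180,135),crop(d,205,250,192,144)])])
cv2.imwrite("pics/crop1.png",a)
E
```

```text
(no output)
```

View pics/crop1.png

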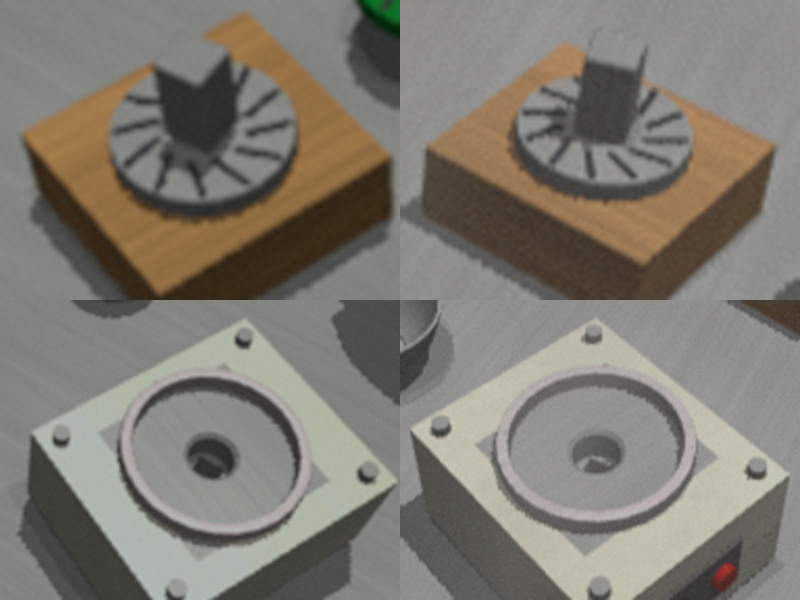

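```bash
cat > h.py <<'E'
import cv2,numpy as np
from cell import readout, eyes
np.set_printoptions(precision=4,suppress=True)
def ray(m,uv,z):
    K=np.array(m["mtx"]);E=np.array(m["extrinsics"]);R,t=E[:3,:3],E[:3,3]
    uv=np.atleast_2d(uv).astype(float);d=np.c_[uv,np.ones(len(uv))]@np.linalg.inv(K).T*[1,-1,-1]
    d=d@R;c=-R.T@t
    return c+d*((z-c[2])/d[:,2])[:,None]
def proj(m,P):
    K=np.array(m["mtx"]);E=np.array(m["extrinsics"])
    q=np.atleast_2d(P)@E[:3,:3].T+E[:3,3];q=q*[1,-1,-1]@K.T
    return q[:,:2]/q[:,2:]
E
python3 - <<'E'
from h import *
S=eyes.camera_model("scene");D=eyes.camera_model("side")
f=lambda p,o,s:np.array(p)/s+o
def show(n,m,p,o,s,z):
    q=ray(m,f(p,o,s)-.5+.5/s,z); print(n,q[:,:2].round(4).tolist(),"mean",q.mean(0)); return q
for n,m,p,o,s in [("scene",S,[(24,135),(248,12),(391,158),(160,295)],(210,142),4),("side",D,[(27,147),(167,43),(375,147),(242,263)],(340,180),400/108)]:
    q=show("stand "+n,m,p,o,s,.045);print(np.linalg.norm(np.diff(q,axis=0),axis=1))
# opposite corners for the mill
q=show("mill scene",S,[(32,132),(397,183),(243,18)],(320,195),400/180,.1);print((q[0]+q[1])/2,np.linalg.norm(q[:2]-q[2],axis=1))
q=show("mill side",D,[(11,128),(390,175),(196,18)],(205,250),400/192,.1);print((q[0]+q[1])/2,np.linalg.norm(q[:2]-q[2],axis=1))
show("stud scene",S,[(62,129),(369,166),(244,32),(176,283)],(320,195),400/180,.108)
show("stud side",D,[(40,121),(358,162),(194,26),(200,279)],(205,250),400/192,.108)
show("boss scene",S,[(153,68),(202,77),(238,40)],(210,142),4,.105)
show("boss side",D,[(187,68),(237,70),(249,45),(197,28)],(340,180),400/108,.105)
show("bowl",S,[(273,380)],(0,0),1,.02);show("jar",S,[(187,275)],(0,0),1,.105);show("green",S,[(319,130),(374,162)],(0,0),1,.04)
E
```

```text
stand scene [[0.547, -0.2609], [0.4216, -0.2275], [0.4541, -0.1129], [0.5785, -0.1473]] mean [ 0.5003 -0.1872  0.045 ]
[0.1297 0.1191 0.129 ]
stand side [[0.5795, -0.148], [0.5477, -0.2632], [0.4236, -0.2272], [0.4559, -0.1148]] mean [ 0.5017 -0.1883  0.045 ]
[0.1195 0.1292 0.1169]
mill scene [[0.5814, 0.0368], [0.4677, 0.2556], [0.4067, 0.106]] mean [0.4853 0.1328 0.1   ]
[0.5246 0.1462 0.1   ] [0.1879 0.1615]
mill side [[0.6428, 0.1829], [0.4069, 0.1079], [0.583, 0.0357]] mean [0.5443 0.1088 0.1   ]
[0.5249 0.1454 0.1   ] [0.1589 0.1903]
stud scene [[0.5712, 0.0544], [0.4725, 0.2348], [0.4241, 0.1143], [0.6205, 0.1738]] mean [0.5221 0.1443 0.108 ]
stud side [[0.6246, 0.1747], [0.4272, 0.1135], [0.5765, 0.0511], [0.4776, 0.2322]] mean [0.5265 0.1429 0.108 ]
boss scene [[0.5156, -0.1968], [0.5067, -0.1761], [0.4802, -0.1777]] mean [ 0.5008 -0.1835  0.105 ]
boss side [[0.509, -0.1673], [0.4873, -0.1766], [0.4886, -0.1983], [0.5157, -0.2002]] mean [ 0.5001 -0.1856  0.105 ]
bowl [[0.7709, 0.0642]] mean [0.7709 0.0642 0.02  ]
jar [[0.7425, -0.1148]] mean [ 0.7425 -0.1148  0.105 ]
green [[0.3274, -0.1795], [0.3342, -0.0405]] mean [ 0.3308 -0.11    0.04  ]
```

Stand sides come out at 119/129 mm and mill sides at 159-161/188-190 mm, all as given. The two cameras agree to about 1.5 mm: burr near (0.500,-0.187), bore near (0.525,0.1455). Next I look with the wrist camera above the mill on the way to the burr.

```bash
python3 - <<'E'
from h import *
from scipy.spatial.transform import Rotation as Ro
s=readout.sense();m=eyes.camera_model("wrist");E=m["extrinsics"];c=-E[:3,:3].T@E[:3,3]
R=Ro.from_rotvec(s["orientation"]).as_matrix();print(R)
print("cam-tcp world",c-s["position"],"tool",R.T@(c-s["position"]),"look tool",R.T@(-E[2,:3]))
for p in [(.525,.1455,.1),(.5,-.187,.105)]:
  print(np.array(p)-s["position"], proj(m,p-np.array(p)+s["position"]))
E
```

```text
[[-0.9606  0.278  -0.0003]
 [ 0.278   0.9606 -0.0014]
 [-0.0001 -0.0014 -1.    ]]
cam-tcp world [-0.0714  0.0217  0.1248] tool [ 0.0746  0.0008 -0.1248] look tool [-0.293  -0.0013  0.9561]
[ 0.3443 -0.4785 -0.1495] [[317.0289 338.0108]]
[ 0.3193 -0.811  -0.1445] [[317.0289 338.0108]]
```

Request:
{"name": "play_rows", "arguments": {"commands": [[1, [41, -50, 0], [0, 0, 0]], [1, [73, -88, 0], [0, 0, 0]], [1, [98, -118, 0], [0, 0, 0]], [1, [123, -148, 0], [0, 0, 0]], [1, [148, -178, 0], [0, 0, 0]], [1, [173, -208, 0], [0, 0, 0]], [1, [198, -238, 0], [0, 0, 0]], [1, [223, -268, 0], [0, 0, 0]]]}}

```text
time: 0.82
position: [0.3948, 0.3662, 0.2503]
orientation: [-0.441, -3.11, -0.0]
ft_force: [1.0, 0.7, 0.4]
opening: 0.085
```

Request:
{"name": "play_rows", "arguments": {"commands": [[1, [25, -30, 0], [0, 0, 0]], [1, [50, -60, 0], [0, 0, 0]], [1, [75, -90, 0], [0, 0, 0]], [1, [100, -120, 0], [0, 0, 0]], [1, [125, -150, 0], [0, 0, 0]], [1, [150, -180, 0], [0, 0, 0]], [1, [175, -210, 0], [0, 0, 0]], [1, [192, -232, 0], [0, 0, 0]]]}}

```text
time: 1.48
position: [0.5877, 0.1322, 0.2502]
orientation: [0.446, 3.109, -0.002]
ft_force: [1.1, 0.4, 0.0]
opening: 0.0858
```

```bash
python3 - <<'E'
from h import *
import pickle
s=readout.sense();m=eyes.camera_model("wrist");im=eyes.read_camera("wrist");print(s["position"],s["joint_positions"],s["joint_velocities"])
pickle.dump((m,s),open("w1.pkl","wb"));cv2.imwrite("pics/w1.png",im)
u=proj(m,[.525,.1455,.1])[0];print(u)
x,y=int(u[0]),int(u[1]);y0=max(0,y-37);x0=x-50
a=cv2.resize(im,(400,300));b=cv2.resize(im[y0:y0+75,x0:x0+100],(400,300),interpolation=cv2.INTER_CUBIC);print(x0,y0)
cv2.imwrite("pics/w1c.png",np.hstack([a,b]))
E
```

```text
[0.5877 0.1322 0.2502] [-0.585   0.2236  0.3751  1.5899 -0.0817  1.3435  1.0858] [ 0.3954  0.2997  0.1919 -0.3161 -0.1641  0.0649  0.5953]
[311.204  138.8136]
261 101
```

View pics/w1c.png

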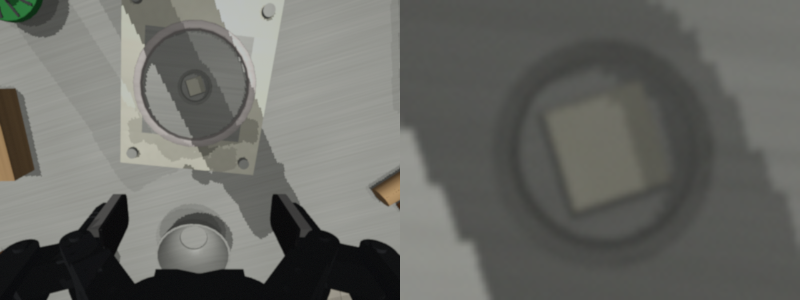

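The wrist view shows the bore at crop (605,154), about pixel (312,139). The square drive hole is visible inside it, with corners at about crop (543,117), (643,80), (670,183) and (575,215).

```bash
python3 - <<'E'
from h import *
import pickle
m,s=pickle.load(open("w1.pkl","rb"))
f=lambda p:np.array(p)/4+[261,101]-.375
q=ray(m,f([(143,117),(243,80),(270,183),(175,215)]),.076);print(q.mean(0))
e=np.roll(q,-1,0)-q;print(np.linalg.norm(e,axis=1),np.degrees(np.arctan2(e[:,1],e[:,0]))%90)
print("mouth",ray(m,f([(205,154),(97,154),(313,154),(205,40),(205,268)]),.1))
E
```

```text
[0.5254 0.1459 0.076 ]
[0.0195 0.019  0.0187 0.0186] [ 3.1087 89.1023  1.8309  1.5387]
mouth [[0.5253 0.1459 0.1   ]
 [0.5201 0.1282 0.1   ]
 [0.5305 0.1636 0.1   ]
 [0.5077 0.1512 0.1   ]
 [0.5437 0.1404 0.1   ]]
```

Request:
{"name": "play_rows", "arguments": {"commands": [[1, [-1, -38, 0], [0, 0, 0]], [1, [-2, -78, 0], [0, 0, 0]], [1, [-4, -118, 0], [0, 0, 0]], [1, [-6, -158, 0], [0, 0, 0]], [1, [-8, -198, 0], [0, 0, 0]], [1, [-10, -238, 0], [0, 0, 0]], [1, [-14, -278, 0], [0, 0, 0]], [1, [-16, -318, 0], [0, 0, 0]]]}}

```text
time: 2.2
position: [0.5692, -0.1833, 0.2503]
orientation: [-0.441, -3.11, -0.001]
ft_force: [0.1, -0.5, -0.2]
opening: 0.0854
```

Request:
{"name": "play_rows", "arguments": {"commands": [[1, [0, -15, 0], [0, 0, 0]], [1, [0, -20, 0], [0, 0, 0]], [1, [0, -20, 0], [0, 0, 0]]]}}

```text
time: 2.45
position: [0.5694, -0.2032, 0.2501]
orientation: [-0.446, -3.109, 0.0]
ft_force: [-0.1, 1.3, -0.5]
opening: 0.0851
```

```bash
python3 - <<'E'
from h import *
import pickle
s=readout.sense();m=eyes.camera_model("wrist");im=eyes.read_camera("wrist");print(s["position"],s["joint_positions"],s["joint_velocities"])
pickle.dump((m,s),open("w2.pkl","wb"));cv2.imwrite("pics/w2.png",im)
u=proj(m,[.5,-.187,.08])[0];print(u)
x,y=int(u[0]),int(u[1]);y0=max(0,y-75);x0=x-100
b=cv2.resize(im[y0:y0+150,x0:x0+200],(800,600),interpolation=cv2.INTER_CUBIC);print(x0,y0)
cv2.imwrite("pics/w2c.png",b)
E
```

```text
[ 0.5694 -0.2032  0.2501] [-0.1915  0.246   0.5848  1.5899 -0.138   1.3479  1.6961] [-0.0396 -0.0083 -0.045   0.0075 -0.0128  0.0053 -0.0186]
[312.685 127.819]
212 52
```

View pics/w2c.png

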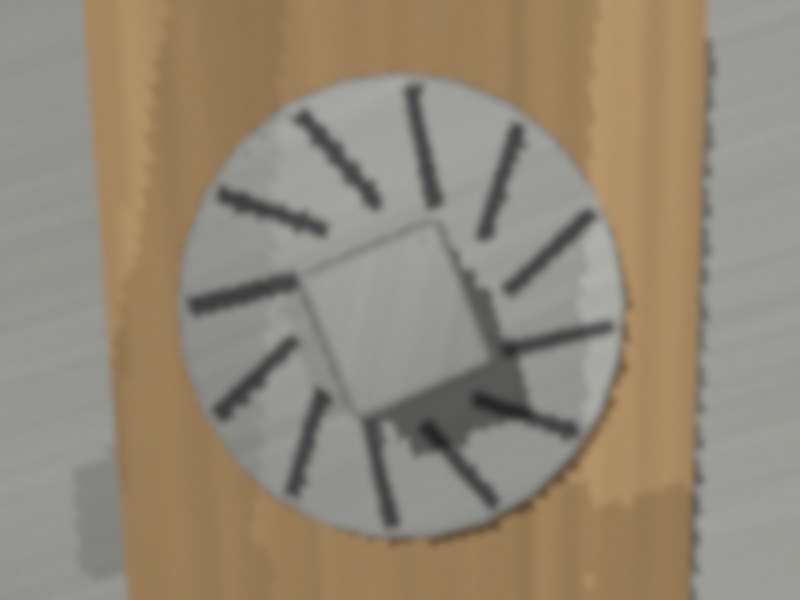

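The crop shows the grey steel burr seated on its stand. Boss-top corners are at crop (303,275), (434,220), (496,354) and (362,418), and the disc spans 180-625 by 73-538.

```bash
python3 - <<'E'
from h import *
import pickle
m,s=pickle.load(open("w2.pkl","rb"))
f=lambda p:np.array(p)/4+[212,52]-.375
q=ray(m,f([(303,275),(434,220),(496,354),(362,418)]),.105);print(q.mean(0))
e=np.roll(q,-1,0)-q;print(np.linalg.norm(e,axis=1),np.degrees(np.arctan2(e[:,1],e[:,0])))
d=ray(m,f([(180,302),(625,305),(400,73),(400,538)]),.057);print("disc",d[:2].mean(0),d[2:].mean(0),np.linalg.norm(d[0]-d[1]),np.linalg.norm(d[2]-d[3]))
E
```

```text
[ 0.5016 -0.188   0.105 ]
[0.0233 0.0237 0.0249 0.025 ] [  95.3074    9.7876  -81.3939 -174.1105]
disc [ 0.4998 -0.1877  0.057 ] [ 0.5018 -0.1888  0.057 ] 0.08710456564318077 0.08753958291574633
```

Burr at (0.501,-0.188), boss yaw about 7.4° mod 90. Drive hole about 1.4° mod 90, so about -6° of turn is needed. Next: align the tool over the burr (tool y to 97.4°).

Request:
{"name": "play_rows", "arguments": {"commands": [[1, [-20, 4, 0], [0, 0, 7]], [1, [-40, 9, -20], [0, 0, 14]], [1, [-60, 13, -40], [0, 0, 20]], [1, [-68, 15, -60], [0, 0, 23.6]], [1, [-68, 15, -80], [0, 0, 23.6]], [1, [-68, 15, -90], [0, 0, 23.6]], [1, [-68, 15, -90], [0, 0, 23.6]], [1, [-68, 15, -90], [0, 0, 23.6]]]}}

```text
time: 3.17
position: [0.5026, -0.1855, 0.1605]
orientation: [0.208, -3.134, -0.0]
ft_force: [0.6, -0.3, -0.0]
opening: 0.0855
```

Request:
{"name": "play_rows", "arguments": {"commands": [[1, [-1, -2, -20], [0, 0, 0]], [1, [-1, -2, -40], [0, 0, 0]], [1, [-1, -2, -58], [0, 0, 0]], [1, [-1, -2, -68], [0, 0, 0]], [1, [-1, -2, -74], [0, 0, 0]], [1, [-1, -2, -74], [0, 0, 0]], [1, [-1, -2, -74], [0, 0, 0]]]}}

```text
time: 3.75
position: [0.5018, -0.189, 0.0872]
orientation: [-0.204, 3.134, -0.001]
ft_force: [0.9, 0.6, -0.2]
opening: 0.0855
```

Request:
{"name": "play_rows", "arguments": {"commands": [[0.6, [0, 0, 0], [0, 0, 0]], [0.2, [0, 0, 0], [0, 0, 0]], [0, [0, 0, 0], [0, 0, 0]], [0, [0, 0, 0], [0, 0, 0]], [0, [0, 0, 0], [0, 0, 0]], [0, [0, 0, 0], [0, 0, 0]], [0, [0, 0, 0], [0, 0, 0]], [0, [0, 0, 0], [0, 0, 0]]]}}

```text
time: 4.42
position: [0.5014, -0.1893, 0.0869]
orientation: [-0.204, 3.134, -0.001]
ft_force: [-0.2, -0.8, 4.8]
opening: 0.0251
```

Request:
{"name": "play_rows", "arguments": {"commands": [[0, [0, 0, 6], [0, 0, 0]], [0, [0, 0, 16], [0, 0, 0]], [0, [0, 0, 32], [0, 0, 0]], [0, [0, 0, 52], [0, 0, 0]], [0, [0, 0, 76], [0, 0, 0]], [0, [0, 0, 104], [0, 0, 0]], [0, [0, 0, 130], [0, 0, 0]], [0, [0, 0, 145], [0, 0, 0]]]}}

```text
time: 5.08
position: [0.5012, -0.189, 0.2341]
orientation: [-0.204, 3.133, -0.0]
ft_force: [0.2, -0.5, -5.6]
opening: 0.0255
```

Request:
{"name": "play_rows", "arguments": {"commands": [[0, [2, 18, 0], [0, 0, -1]], [0, [4, 45, 0], [0, 0, -2]], [0, [6, 75, 0], [0, 0, -3]], [0, [8, 105, 0], [0, 0, -4]], [0, [11, 138, 0], [0, 0, -5]], [0, [14, 172, 0], [0, 0, -6]], [0, [16, 205, 0], [0, 0, -6]], [0, [18, 235, 0], [0, 0, -6]]]}}

```text
time: 5.75
position: [0.5177, 0.0485, 0.2308]
orientation: [0.041, -3.139, -0.001]
ft_force: [1.5, -0.4, -6.6]
opening: 0.0253
```

Request:
{"name": "play_rows", "arguments": {"commands": [[0, [1, 25, 0], [0, 0, 0]], [0, [3, 50, 0], [0, 0, 0]], [0, [4, 70, 0], [0, 0, 0]], [0, [6, 86, 0], [0, 0, 0]], [0, [6, 96, 0], [0, 0, 0]], [0, [6, 100, 0], [0, 0, 0]], [0, [6, 100, 0], [0, 0, 0]], [0, [6, 100, 0], [0, 0, 0]]]}}

```text
time: 6.42
position: [0.5248, 0.1447, 0.2311]
orientation: [0.038, -3.141, 0.002]
ft_force: [-0.1, -0.3, -5.5]
opening: 0.0256
```

Request:
{"name": "play_rows", "arguments": {"commands": [[0, [0.5, 1, -15], [0, 0, 0]], [0, [0.7, 1.2, -32], [0, 0, 0]], [0, [0.7, 1.2, -46], [0, 0, 0]], [0, [0.7, 1.2, -55], [0, 0, 0]], [0, [0.7, 1.2, -61], [0, 0, 0]], [0, [0.7, 1.2, -62], [0, 0, 0]], [0, [0.7, 1.2, -62], [0, 0, 0]]]}}

```text
time: 7.0
position: [0.5259, 0.1468, 0.1695]
orientation: [-0.039, 3.141, -0.0]
ft_force: [-0.0, 1.0, -5.6]
opening: 0.0251
```

```bash
python3 - <<'E'
from h import *
s=readout.sense();print(s["position"],s["ft_force"],s["moment"])
ims=[]
for n in ("scene","side"):
    im=eyes.read_camera(n);m=eyes.camera_model(n);cv2.imwrite(f"pics/{n}3.png",im)
    u=proj(m,[.525,.1455,.12])[0].astype(int);x0,y0=u-[60,60];print(n,x0,y0);ims.append(cv2.resize(im[y0:y0+120,x0:x0+120],(400,400),interpolation=cv2.INTER_CUBIC))
cv2.imwrite("pics/c3.png",np.hstack(ims))
E
```

```text
[0.5259 0.1468 0.1695] [-0.0053  1.0432 -5.5836] [ 0.0331 -0.0043 -0.047 ]
scene 356 198
side 239 252
```

View pics/c3.png

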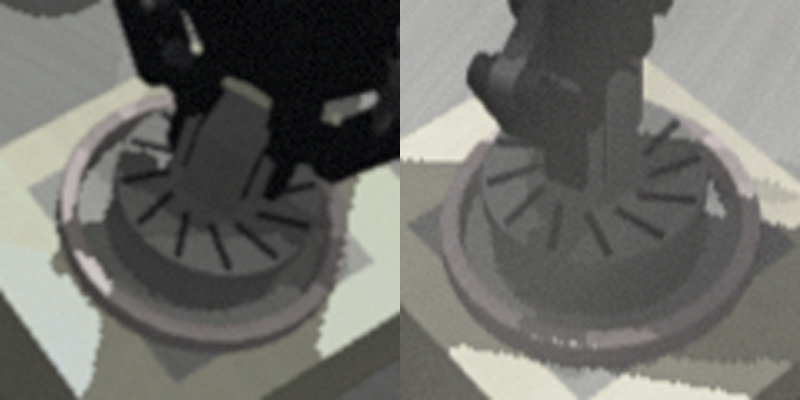

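The burr hangs upright, centred over the bore inside the rim (disc at about (220,200) left, (600,200) right). The key is below the mouth with no contact yet. Lowering gently.

Request:
{"name": "play_rows", "arguments": {"commands": [[0, [-0.3, -0.7, -1.5], [0, 0, 0]], [0, [-0.3, -0.7, -3], [0, 0, 0]], [0, [-0.3, -0.7, -4.5], [0, 0, 0]], [0, [-0.3, -0.7, -6], [0, 0, 0]], [0, [-0.3, -0.7, -7.5], [0, 0, 0]], [0, [-0.3, -0.7, -9], [0, 0, 0]], [0, [-0.3, -0.7, -9], [0, 0, 0]]]}}

```text
time: 7.68
position: [0.5252, 0.1461, 0.1599]
orientation: [0.04, -3.141, 0.001]
ft_force: [-0.6, -0.8, -5.3]
opening: 0.0251
```

Journal is in the bore without contact. Continue toward the drive face (contact expected at TCP z of about 0.153).

Request:
{"name": "play_rows", "arguments": {"commands": [[0, [0, 0, -1.5], [0, 0, 0]], [0, [0, 0, -3], [0, 0, 0]], [0, [0, 0, -4.5], [0, 0, 0]], [0, [0, 0, -6], [0, 0, 0]], [0, [0, 0, -7], [0, 0, 0]], [0, [0, 0, -8], [0, 0, 0]], [0, [0, 0, -8], [0, 0, 0]]]}}

```text
time: 8.27
position: [0.5253, 0.1461, 0.1521]
orientation: [0.039, -3.141, 0.001]
ft_force: [-0.8, -3.1, -5.1]
opening: 0.0253
```

Request:
{"name": "play_rows", "arguments": {"commands": [[0, [0, 0, -0.7], [0, 0, 0]], [0, [0, 0, -1.4], [0, 0, 0]], [0, [0, 0, -2], [0, 0, 0]], [0, [0, 0, -2], [0, 0, 0]]]}}

```text
time: 8.6
position: [0.5254, 0.1462, 0.1503]
orientation: [0.04, -3.141, 0.001]
ft_force: [-0.6, -4.0, -2.2]
opening: 0.0254
```

Request:
{"name": "play_rows", "arguments": {"commands": [[0, [0, 0, -0.5], [0, 0, 0]], [0, [0, 0, -1], [0, 0, 0]], [0, [0, 0, -1], [0, 0, 0]]]}}

```text
time: 8.85
position: [0.5254, 0.1461, 0.1494]
orientation: [-0.039, 3.141, -0.001]
ft_force: [-1.2, -5.0, -3.2]
opening: 0.0254
```

```bash
python3 - <<'E'
from h import *
s=readout.sense();print(s["position"],s["ft_force"],s["moment"])
E
```

```text
[0.5254 0.1461 0.1494] [-1.1982 -5.0064 -3.161 ] [-1.2414  0.3663  0.0054]
```

Request:
{"name": "play_rows", "arguments": {"commands": [[0, [0, -0.4, -0.5], [0, 0, 0]], [0, [0, -0.6, -1.2], [0, 0, 0]], [0, [0, -0.6, -2], [0, 0, 0]], [0, [0, -0.6, -3], [0, 0, 0]], [0, [0, -0.6, -3], [0, 0, 0]]]}}

```text
time: 9.27
position: [0.5254, 0.146, 0.1461]
orientation: [-0.04, 3.141, 0.0]
ft_force: [-0.7, -4.4, -3.7]
opening: 0.0254
```

Request:
{"name": "play_rows", "arguments": {"commands": [[0, [0, -0.3, -1], [0, 0, 0]], [0, [0, -0.3, -2], [0, 0, 0]], [0, [0, -0.3, -3], [0, 0, 0]], [0, [0, -0.3, -3.5], [0, 0, 0]], [0, [0, -0.3, -3.5], [0, 0, 0]]]}}

```text
time: 9.68
position: [0.5253, 0.146, 0.1426]
orientation: [0.04, -3.141, -0.001]
ft_force: [-0.1, -3.3, -5.4]
opening: 0.0257
```

Request:
{"name": "play_rows", "arguments": {"commands": [[0, [0, 0, -0.5], [0, 0, 0]], [0, [0, 0, -1], [0, 0, 0]], [0, [0, 0, -1], [0, 0, 0]]]}}

```text
time: 9.93
position: [0.5253, 0.146, 0.142]
orientation: [-0.04, 3.141, 0.001]
ft_force: [-2.9, -3.3, -2.6]
opening: 0.0256
```

Request:
{"name": "play_rows", "arguments": {"commands": [[0, [0, 0, -0.5], [0, 0, 0]], [0, [0, 0, -1], [0, 0, 0]], [0, [0, 0, -1], [0, 0, 0]]]}}

```text
time: 10.18
position: [0.5253, 0.146, 0.1419]
orientation: [-0.04, 3.141, 0.001]
ft_force: [-5.6, -2.8, 3.8]
opening: 0.0253
```

Stopped at TCP z 0.142 with 9 N of change in z force, which is the expected home height. Release and retreat.

Request:
{"name": "play_rows", "arguments": {"commands": [[0.5, [0, 0, 0.5], [0, 0, 0]], [0.8, [0, 0, 1], [0, 0, 0]], [1, [0, 0, 1], [0, 0, 0]], [1, [0, 0, 1], [0, 0, 0]], [1, [0, 0, 1], [0, 0, 0]], [1, [0, 0, 1], [0, 0, 0]]]}}

```text
time: 10.68
position: [0.5256, 0.146, 0.142]
orientation: [-0.04, 3.141, 0.001]
ft_force: [-0.1, 0.0, 0.4]
opening: 0.0856
```

Request:
{"name": "play_rows", "arguments": {"commands": [[1, [0, 0, 8], [0, 0, 0]], [1, [0, 0, 25], [0, 0, 0]], [1, [0, 0, 50], [0, 0, 0]], [1, [0, 0, 80], [0, 0, 0]], [1, [20, 0, 110], [0, 0, 0]], [1, [50, 0, 118], [0, 0, 0]], [1, [70, 0, 118], [0, 0, 0]], [1, [70, 0, 118], [0, 0, 0]]]}}

```text
time: 11.35
position: [0.5989, 0.1452, 0.2611]
orientation: [-0.037, 3.137, -0.0]
ft_force: [-1.8, -0.6, -0.3]
opening: 0.0853
```

```bash
python3 - <<'E'
from h import *
import pickle
s=readout.sense();print(s["position"],s["ft_force"],s["opening"],s["time"])
m=eyes.camera_model("wrist");im=eyes.read_camera("wrist");pickle.dump((m,s),open("w4.pkl","wb"));D=eyes.read_camera("side");S=eyes.read_camera("scene")
cv2.imwrite("pics/scene4.png",S)
u=proj(m,[.525,.1455,.13])[0].astype(int);x0,y0=u-[100,100];y0=max(y0,0);print(x0,y0)
v=proj(eyes.camera_model("side"),[.525,.1455,.12])[0].astype(int)-[60,60];print(v)
a=cv2.resize(im[y0:y0+200,x0:x0+200],(400,400),interpolation=cv2.INTER_CUBIC)
b=cv2.resize(D[v[1]:v[1]+120,v[0]:v[0]+120],(400,400),interpolation=cv2.INTER_CUBIC)
cv2.imwrite("pics/c4.png",np.hstack([a,b]))
A=cv2.imread("pics/scene0.png")  # did bystanders move?
for n,(x,y,w) in dict(bowl=(273,380,50),jar=(190,287,35),block=(137,253,30)).items():
    t=A[y-w:y+w,x-w:x+w];r=cv2.matchTemplate(S[y-w-12:y+w+12,x-w-12:x+w+12],t,cv2.TM_CCOEFF_NORMED);print(n,cv2.minMaxLoc(r)[1],np.array(cv2.minMaxLoc(r)[3])-12)
E
```

```text
[0.5989 0.1452 0.2611] [-1.8097 -0.5834 -0.2809] 0.08533555494334702 11.35
221 22
[239 252]
bowl 0.9983131885528564 [0 0]
jar 0.9988104104995728 [0 0]
block 0.9986660480499268 [0 0]
```

View pics/c4.png

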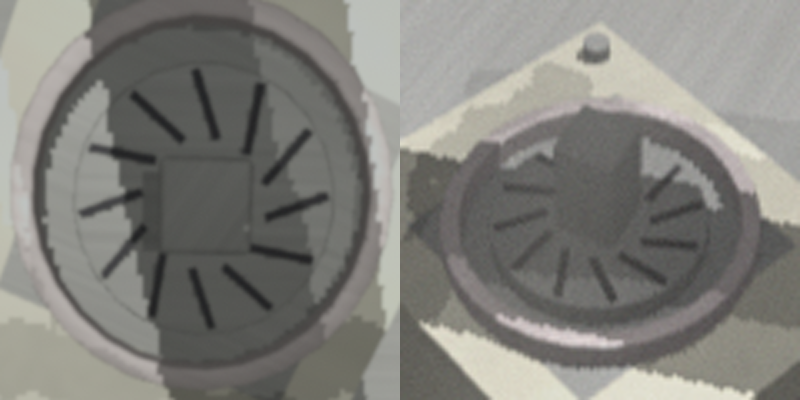

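```bash
python3 - <<'E'
from h import *
import pickle
m,s=pickle.load(open("w4.pkl","rb"))
f=lambda p:np.array(p)/2+[221,22]-.25
for dz in (0,.011):
    d=ray(m,f([(75,200),(334,200),(205,62),(205,334)]),.112+dz);b=ray(m,f([(161,158),(250,158),(250,253),(161,253)]),.160+dz)
    e=np.roll(b,-1,0)-b
    print(dz,"disc d",np.linalg.norm(d[0]-d[1]),np.linalg.norm(d[2]-d[3]),d[:2].mean(0),d[2:].mean(0),"boss",b.mean(0),np.linalg.norm(e,axis=1))
r=ray(m,f([(12,190),(392,190)]),.114);print("rim",np.linalg.norm(r[0]-r[1]),r.mean(0))
# side-view check: predicted disc top edge (front) in crop for home vs not home
D=eyes.camera_model("side");a=np.linspace(0,2*np.pi,73)
for z in (.112,.123):
    p=(proj(D,np.c_[.5253+.044*np.cos(a),.146+.044*np.sin(a),0*a+z])-[239,252])*400/120;print(z,"x",p[:,0].min(),p[:,0].max(),"y",p[:,1].min(),p[:,1].max())
E
```

```text
0 disc d 0.0868979976889285 0.0872800058083908 [0.5243 0.1467 0.112 ] [0.5258 0.1469 0.112 ] boss [0.5259 0.1466 0.16  ] [0.0243 0.0252 0.0251 0.0252]
0.011 disc d 0.08340478663457102 0.08377143841647373 [0.5243 0.1466 0.123 ] [0.5258 0.1468 0.123 ] boss [0.5258 0.1464 0.171 ] [0.0231 0.024  0.0239 0.024 ]
rim 0.12610553919543072 [0.5212 0.1457 0.114 ]
0.112 x 87.97383767626116 309.7859493926016 y 133.6653160687653 306.24489172814987
0.123 x 86.34662743131533 310.7003858820988 y 115.60008377399545 288.3374160183926
```

The measured disc diameter (87 mm, the same bias as on the stand) and its side-view lower edge (about row 310, against 306 predicted home and 288 unseated) both say it is home. The bystanders did not move.

```bash
python3 -c "
from cell import hand_in,readout
print(readout.sense()['joint_velocities'].round(3)); print(hand_in())"
```

```text
[-0.006 -0.015 -0.004  0.02  -0.002 -0.002  0.   ]
the job is handed in; nothing more can be done
None
```

The burr is in the mill, fully home and released, and the job is handed in; no verdict is reported. I gripped the steel burr (not the green look-alikes) and read the drive hole's angle from the wrist camera. The burr was already turned -6° to match when I lowered it, so the key went straight in and no further turning was needed.

**Seating:** The burr stopped at TCP z 0.142, the expected home height. The last wrist and side pictures fit the home position: the disc measures 87 mm, the same as it did on the stand, where an unseated burr would give about 83 mm. Its lower edge in the side view is near row 310 (306 predicted if home, 288 if not).

**Position:** The burr's axis is within about 1 mm of the bore.

**Force:** The wrist force changed by less than 10 N throughout the lowering. A sideways force of up to about 5 N in y showed during the lowering; it was slight rubbing that I could not fully remove.

**Bystanders:** The bowl, jar and wooden block show 0 pixels of shift in the scene picture.

**Disagreement:** A rough centre from the mill rim's edges in the last wrist picture was about 4 mm off in x. I read it from a single horizontal chord, so I trusted the earlier bore measurement instead.

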